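# Empty the tilting stone pot and lock it upright

### The job

Empty the aluminium tilting pot: swing it over with its red crank bar until all five grinding stones have dropped into the white tray, then swing it back fully upright. After that, turn the orange lock collar clockwise until its white pointer lines up with the red locked mark, and let go. Leave the ink bottle, the paint can and the brush where they are.

Things in the scene. Friction and masses are not known exactly. Their poses are not given: they have to be found in the camera images.
- stand: Fixed green stand, grey lock housing on its -y side. Origin on the table midway between the uprights; x towards the tray, away from the robot's side; y along the pivot axis to the crank side; z up. Uprights 18 mm thick at y = +108 and -108 mm, 180 mm high, topped by bearings of 26 mm radius.
- lock_face (a point): Centre of the housing's flat 100 x 100 mm sloped face, at (80, -205, 105) mm from the stand's origin; point axes as the stand's. The face's outward normal leans 0.50 rad (29 degrees) from vertical towards -x: (-0.479, 0, 0.878). Uphill on it is (0.878, 0, 0.479).
- locked_mark (a point): Red 12 mm square painted on the sloped face, 43 mm uphill of its centre: the locked mark. Axes as the stand's.
- pivot (a point): Centre of the pot's pivot axis, 170 mm above the stand's origin; same axes as the stand. The pot swings about y.
- pot (a joint): Swing of the pot in rad: 0 upright (a stop), grows as the mouth swings towards the stand's +x, to 2.36 (a stop; by then all stones slide out). Stiff: stays where it is left; moving it takes about 4 to 6 N at the bar.
- pot_mouth (a point): Centre of the pot's mouth, 70 mm from the pivot axis. Aluminium pot, 120 mm high, mouth 124 mm and foot 92 mm outside diameter, wall 4 mm; its foot is 50 mm below the pivot when upright.
- crank_grip (a point): Grip point (y = 165 mm) on the red crank bar that turns with the pot: round, 16 mm thick, parallel to stand y from y = 125 to 200 mm, 75 mm from the pivot axis. In the x-z plane the crank stands -1.05 + pot rad from straight up (positive to +x), so it passes over the top. The bar can turn between pads that hold it from above. The dark 14 mm crank arm is at y = 126 mm.
- collar (a joint): Angle of the orange lock collar in rad, 0 to 1.75, growing clockwise as one faces it. 1.30 is the locked mark (pointer straight uphill, at the red mark); it does not stop there. Pointer and grip bar stand 1.30 - collar rad anticlockwise from uphill. Stays where left; turns with 0.15 to 0.25 N m.
- collar_grip (a point): On the collar's axis, 36 mm out from the face, mid grip bar. The collar is a 70 mm ring 2 to 20 mm off the face; on it an orange grip bar 68 mm long, 22 mm wide, reaching 18 to 50 mm off the face, along the line of the white pointer. Site axes turn with the collar; z is the face's outward normal.
- tray: Fixed white open tray under and beyond the pot, 290 x 168 mm, 50 mm high, wall 5 mm; origin under its centre, x along its length.
- stone0: Grinding stone (terracotta), a rounded cylinder 25 mm in diameter and 26 mm high, about 35 g; starts in the pot. Origin at the centre of its underside.
- stone1: Grinding stone (blue), a rounded cylinder 25 mm in diameter and 26 mm high, about 35 g; starts in the pot. Origin at the centre of its underside.
- stone2: Grinding stone (white), a rounded cylinder 25 mm in diameter and 26 mm high, about 35 g; starts in the pot. Origin at the centre of its underside.
- stone3: Grinding stone (yellow), a rounded cylinder 25 mm in diameter and 26 mm high, about 35 g; starts in the pot. Origin at the centre of its underside.
- stone4: Grinding stone (dark grey), a rounded cylinder 25 mm in diameter and 26 mm high, about 35 g; starts in the pot. Origin at the centre of its underside.
- ink: Bystander: black ink bottle, 60 mm in diameter, 150 mm high, standing; origin under its centre.
- paint: Bystander: paint can with a red band, 80 mm in diameter, 100 mm high, standing; origin under its centre.
- brush: Bystander: brush lying on the table on the robot's side of the lock housing, 190 mm long along its x, less than 30 mm high; origin under its middle.

How it is judged:
By the outcome, as a careful person would: the job done as asked, in the order asked, and still so for the second after the job is handed in, with the robot touching nothing.
It also fails if it takes over 59 s, if anything falls off the work surface, if the arm or the gripper's body presses on something with over 40 N, if the wrist force passes 120 N, or if a joint passes its speed limit or range.

### The arm

A 7-joint arm with a two-finger parallel gripper is mounted at the origin on the work surface. World frame = base frame: x ahead of the robot, y to its left, z up, the work surface at z = 0. Lengths are in m, angles in degrees, forces in N, time in s.
With the tool pointing down it reaches from about 0.425 to 0.825 m from the base axis. Payload 3.6 kg.
Tool frame: the origin (TCP) lies on the centre line of the jaws, within the pads' length; the fingertips stand 11 mm ahead of it and the grasp point (between the pads) lies 8 mm behind it; z points along the fingers, y is the direction in which the jaws open and shut (so a half turn about z gives the same grasp; the last joint's range is limited). The gripper opens to 85 mm and grips with 20 to 120 N. Pads are 22 mm wide; open, the fingers measure 114 mm over their backs; the gripper's body (76 mm by 85 mm) begins 54 mm behind the grasp point. The pads swing forward as they close: fully open they stand 13 mm farther back than shut.
Start: joints at [68.325, 35.231, -0.722, 81.555, 0.464, 63.22, -2.315], TCP at [0.224, -0.61, 0.242] pointing down, gripper open.
Joint ranges: [-178.69, 178.69], [-17.37, 117.87], [-77.05, 75.6], [15.02, 138.74], [-78.02, 258.01], [0.78, 113.62], [-162.83, 162.83]. Speed limits (degrees/s): [159.86, 159.86, 180, 180, 180, 180, 180].

### API

Orientations are given as [roll, pitch, yaw] about the fixed x, y, z axes, in that order (R = Rz(yaw) Ry(pitch) Rx(roll)).
In Python, from cell import ctrl gives the robot as it stands. The module is installed in compiled form; this text tells all that it offers.
- The arm moves only by the tool step_arm, never from a script. Its argument "rows" is one flat list of numbers, 7 for each row, row after row: the shift along the tool's x, y, z in units of 30 mm (1.0 is 30 mm), then the turn, a rotation vector about the tool's x, y, z in units of 6 degrees (1.0 is 6 degrees), then the opening, from 0 (shut) to 1 (fully open). In form: [x, y, z, wx, wy, wz, grip, x, y, z, wx, wy, wz, grip, ...]. A call has 1 to 12 rows; each row is the pose to reach, as a shift and turn from the pose commanded when the call began, along the tool's axes at that moment; what a row does not reach only later rows make up. A row lasts 1/12 s, in which the tool goes at most 41.7 mm and 7.16 degrees, less where a joint would pass 70% of its speed; a pose out of reach is approached as far as the arm can. A call with a gripper value outside its range is refused whole. The fingers move at their own pace and stop on an object; "grip_force" is the grip in N (left out, the last holds). Time passes only in rows, so rows that repeat a pose let the fingers close. It gives the time, the measured TCP pose, the force and the opening at its end, in the units of the state.
- ctrl.read_state(): the state, without advancing time (a new reading comes with each control period).
- ctrl.get_image(name): name is "scene" or "top" or "wrist"; returns the picture (400x640x3 uint8, blue, green, red); there is no depth.
- ctrl.camera_info(name): a dict with "mtx" (3x3 intrinsics, pixels), "k1" (the pictures are not rectified: a ray, as slopes to the right and down, at radius r is drawn at 1 + k1 r^2 times it, then the intrinsics apply), "R" (3x3) and "t" (3): a world point X has camera coordinates R X + t. Camera axes: x right, y down, z forward; pixel columns grow to the right and rows downward; lengths in m; the calibration is good to about 2 mm. A picture is of the moment at which its call begins: read the wrist's pose just before it. camera_info takes no time and is no camera call; for the wrist camera it gives the pose at the moment of the call.
- ctrl.hand_in(): hands the job in, once; it reports no verdict.
Trained networks look in the newest picture that a camera, given by its name, has taken for a name from the list of things; names that differ only in an ending like _2 or _b are one class to them, and where a whole thing is asked for, a point or a joint stands for the part that bears it (a point fixed in the world has none). Each returns a list of dicts, best first, with "conf" (0 to 1); they miss things now and then, are a little off and sometimes report something else, mostly with a low value. They report only what shows in the picture. A call takes as long as a camera call.
- ctrl.trace(camera, label): "region" (400x640 bool, what is visible of it) and "point" ([column, row] in pixels, amid what is visible of it).
- ctrl.pinpoint(camera, label): "point" ([column, row] in pixels: a listed point, or the origin of a listed thing).
The state is a dict: "t": time; "joint_positions": joint angles; "dq": joint speeds; "effort": joint torques, N m; "ee_pos": TCP position; "orientation": TCP orientation; "wrist_force": force on the tool from outside, world axes, zero at the start; "torque": the same for the moment, N m; "width": finger opening in m.
Only numpy, scipy, OpenCV 4.12 (cv2) and the standard library are available. Lean on these libraries where they do the work, as an engineer would, in place of code of your own. Each camera call takes 0.05 s, during which the arm holds its last target. There are 200 camera calls.

## Working session

There is one attempt and no reset: what is moved stays moved. The work goes in short steps, Python scripts to look and compute and a tool call to move; the robot and the scene stay as the last step left them, time stands still between calls to the robot, and variables do not carry over. Pictures are saved under pics/ and viewed, about 8 in all and at most 12, crops included, and the job is handed in when it is done.

Besides the shell and the picture viewer there is one more tool, called in YAML: its name, and indented under it one key for each argument. step_arm: Moves the arm, as the interface text tells. Its arguments: {"type":"object","properties":{"rows":{"type":"array"},"grip_force":{"type":"number"}},"required":["rows"]}

```bash
mkdir -p pics; cat > h.py <<'E'
import numpy as np, cv2
from cell import ctrl
from scipy.spatial.transform import Rotation as Ro
def ray(cam,px):
    c=ctrl.camera_info(cam); K=np.array(c["mtx"]); k=c["k1"]
    u=cv2.undistortPoints(np.array([[px]],float),K,np.array([k,0,0,0.]))[0,0]
    R=np.array(c["R"]); t=np.array(c["t"]); 
    d=R.T@np.array([u[0],u[1],1]); return -R.T@t, d/np.linalg.norm(d)
def atz(cam,px,z):
    o,d=ray(cam,px); return o+d*(z-o[2])/d[2]
def proj(cam,X):
    c=ctrl.camera_info(cam); K=np.array(c["mtx"]); 
    p=np.array(c["R"])@X+np.array(c["t"]); s=p[:2]/p[2]; s=s*(1+c["k1"]*(s@s)); return K[:2,:2]@s+K[:2,2]
def tri(obs):
    A=np.zeros((3,3));b=np.zeros(3)
    for cam,px in obs:
        o,d=ray(cam,px);P=np.eye(3)-np.outer(d,d);A+=P;b+=P@o
    X=np.linalg.solve(A,b); return X,[np.linalg.norm(np.cross(X-ray(c,p)[0],ray(c,p)[1])) for c,p in obs]
E
python3 - <<'E'
from h import *
im={c:ctrl.get_image(c) for c in("scene","top")}
for c in im: cv2.imwrite(f"pics/{c}0.png",im[c]); 
for c in im:
    i=ctrl.camera_info(c); print(c,-np.array(i["R"]).T@np.array(i["t"]))
for n in ["stand","pivot","pot_mouth","crank_grip","collar_grip","lock_face","locked_mark","tray","ink","paint","brush"]:
    o=[]
    for c in im:
        r=ctrl.pinpoint(c,n)
        if r: o.append((c,r[0]["point"])); print(n,c,np.round(r[0]["point"],1),round(r[0]["conf"],2))
    if len(o)==2:
        X,e=tri(o); print("   ",X.round(4),np.round(e,4))
print(ctrl.read_state())
E
```

```text
scene [ 1.04060139 -0.82207726  1.19318672]
top [0.41077703 0.01943204 1.04436376]
stand scene [310.5 254.3] 0.65
stand top [335.9 211.1] 0.97
    [ 0.537  -0.0604 -0.0137] [0.0004 0.0004]
pivot scene [308.  215.5] 0.92
pivot top [342.8 202.9] 0.8
    [ 0.5348 -0.0636  0.172 ] [0.0003 0.0003]
pot_mouth scene [303.2 202.9] 0.83
pot_mouth top [342.5 196.9] 0.76
    [ 0.5329 -0.0643  0.2264] [0.0099 0.0099]
crank_grip scene [319.  169.4] 0.93
crank_grip top [273.8 227.7] 0.95
    [0.4733 0.1008 0.1924] [0.001 0.001]
collar_grip scene [289.4 284.2] 0.85
lock_face scene [294.2 296.1] 0.91
lock_face top [417.  174.9] 0.8
    [ 0.6204 -0.2724  0.0985] [0.0007 0.0007]
locked_mark top [415.4 157.4] 0.72
tray scene [340.8 264.7] 0.89
tray top [336.6 172.6] 0.64
    [ 0.6472 -0.0625  0.0118] [0.0004 0.0004]
ink scene [223.9 333.6] 0.68
paint scene [350.1 193.3] 0.66
paint top [233.8 214. ] 0.89
    [0.5246 0.2315 0.0012] [0.0052 0.0052]
brush scene [226.1 295.5] 0.63
brush top [429.4 253.9] 0.9
    [ 0.4103 -0.3262 -0.0005] [0.0016 0.0016]
{'t': 1.2, 'joint_positions': array([68.32273376, 35.2301936 , -0.72252449, 81.55639111,  0.46410521,
       63.22052279, -2.31800663]), 'dq': array([-0.08843475, -0.03785151,  0.02803537,  0.12108329, -0.09414374,
        0.09674433, -0.09061882]), 'effort': array([ 2.63454540e-04, -4.69115281e+01,  2.59185294e-01, -1.71343893e+01,
        9.95842915e-03,  1.63363708e-03, -2.23740284e-05]), 'ee_pos': array([ 0.22401831, -0.61013159,  0.24229916]), 'orientation': array([-1.79995708e+02, -2.30603516e-03,  2.01585979e+01]), 'wrist_force': array([ 0.42566646,  0.51690584, -0.51935815]), 'torque': array([-0.04806828,  0.00812716, -0.0116981 ]), 'width': 0.08546827437334083}
```

```bash
python3 -c "
import cv2,numpy as np
a=cv2.imread('pics/scene0.png');b=cv2.imread('pics/top0.png')
cv2.imwrite('pics/both0.png',cv2.resize(np.vstack([a,b]),(480*1,600)))"
```

```text
(no output)
```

View pics/scene0.png

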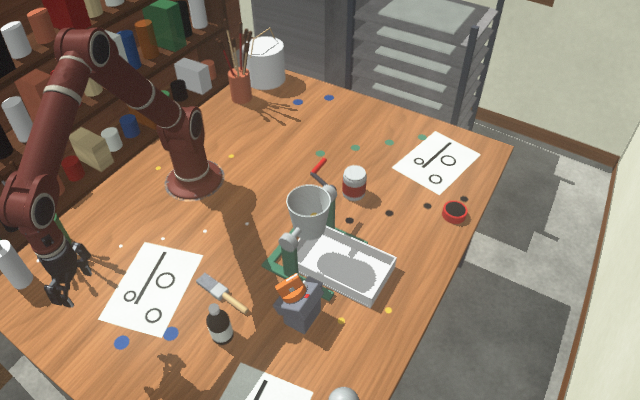

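View pics/top0.png

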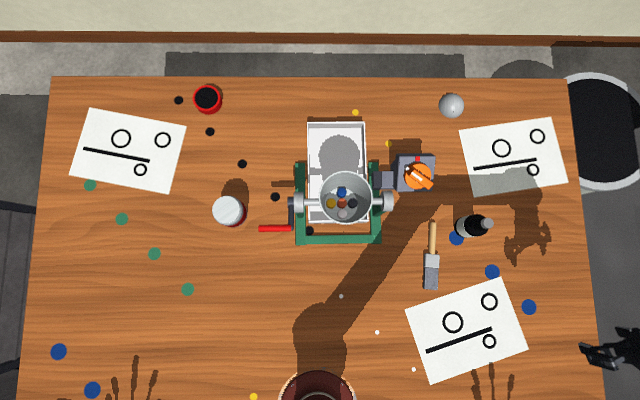

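```bash
cat >> h.py <<'E'
from scipy.optimize import least_squares
def W(p,X): # stand->world
    c,s=np.cos(p[2]),np.sin(p[2]); return np.array([p[0]+c*X[0]-s*X[1],p[1]+s*X[0]+c*X[1],X[2]])
def rows(wps,tcp,ori,grip):
    """wps: (pos,Rotation) list of poses to print as row values from commanded pose"""
    R0=ori
    for p,R in wps:
        d=R0.inv().apply(np.array(p)-tcp)/.03; w=(R0.inv()*R).as_rotvec(degrees=True)/6
        print(", ".join(f"{v:.2f}" for v in [*d,*w,grip]),",")
def cur():
    s=ctrl.read_state(); return s["ee_pos"],Ro.from_euler("xyz",s["orientation"],degrees=True)
E
python3 - <<'E'
from h import *
M={"stand":(0,0,0),"pivot":(0,0,.17),"pot_mouth":(0,0,.24),"crank_grip":(.075*np.sin(-1.05),.165,.17+.075*np.cos(1.05)),
"lock_face":(.08,-.205,.105),"locked_mark":(.08+.043*.878,-.205,.105+.043*.479),"collar_grip":(.08-.036*.479,-.205,.105+.036*.878)}
O=[]
for c in("scene","top"):
    ctrl.get_image(c)
    for n in M:
        for r in ctrl.pinpoint(c,n)[:1]:
            O.append((c,n,r["point"]))
f=lambda p:np.concatenate([proj(c,W(p,np.array(M[n])))-q for c,n,q in O])
s=least_squares(f,[.535,-.064,0],loss="soft_l1",f_scale=1.5)
print(s.x,np.degrees(s.x[2]))
for (c,n,q),e in zip(O,f(s.x).reshape(-1,2)): print(c,n,e.round(1))
np.save("stand.npy",s.x); p=s.x
for n in M: print(n,W(p,np.array(M[n])).round(4))
im=ctrl.get_image("top"); 
r=ctrl.pinpoint("top","ink")+ctrl.trace("top","ink"); print([ (atz("top",q["point"],.0).round(3),q["conf"]) for q in r])
cr=im[140:210,380:450]; cv2.imwrite("pics/collar.png",cv2.resize(cr,None,fx=8,fy=8,interpolation=cv2.INTER_CUBIC))
t,o=cur(); print(t,o.as_euler("xyz",degrees=True))
yaw=np.degrees(p[2])+90; g=W(p,np.array(M["crank_grip"]))
R=lambda y:Ro.from_euler("xyz",[180,0,y],degrees=True)
N=24
for k in range(1,N+1):
    a=k/N; az=np.radians(-69.8)+a*(np.arctan2(g[1],g[0])-np.radians(-69.8)); rad=.65+a*(np.hypot(*g[:2])-.65)
    rows([((rad*np.cos(az),rad*np.sin(az),min(.34,.242+.03*k)),R(20.16+a*(yaw-20.16)))],t,o,1)
E
```

```text
[ 0.53843528 -0.06558275 -0.0055402 ] -0.31743035659550833
scene stand [ 0.1 -2.1]
scene pivot [-0.9  3. ]
scene pot_mouth [ 3.8 -2.5]
scene crank_grip [-1.1 -1.5]
scene lock_face [-1.3 -1.1]
scene locked_mark [-1.3  1.8]
scene collar_grip [0.6 0.1]
top stand [2.  1.6]
top pivot [0.1 0. ]
top pot_mouth [ 0.3 -2.1]
top crank_grip [ 0.5 -0.7]
top lock_face [-1.6 -0.2]
top locked_mark [ 0.2 -0.3]
top collar_grip [-1.6 -0.1]
stand [ 0.5384 -0.0656  0.    ]
pivot [ 0.5384 -0.0656  0.17  ]
pot_mouth [ 0.5384 -0.0656  0.24  ]
crank_grip [0.4743 0.0998 0.2073]
lock_face [ 0.6173 -0.271   0.105 ]
locked_mark [ 0.6551 -0.2712  0.1256]
collar_grip [ 0.6001 -0.2709  0.1366]
[(array([ 0.491, -0.423,  0.   ]), 0.7), (array([ 0.489, -0.456,  0.   ]), 0.71)]
[ 0.22395827 -0.610142    0.24226506] [-1.79992715e+02 -2.66058294e-03  2.01544188e+01]
1.29, -0.27, -0.99, -0.00, -0.00, -0.48, 1.00 ,
2.53, -0.61, -1.99, -0.00, -0.00, -0.97, 1.00 ,
3.73, -1.02, -2.99, -0.00, -0.00, -1.45, 1.00 ,
4.90, -1.50, -3.26, -0.00, -0.00, -1.93, 1.00 ,
6.02, -2.05, -3.26, -0.00, -0.00, -2.41, 1.00 ,
7.09, -2.66, -3.26,
[... 222 characters left out ...]

11.65, -6.48, -3.26, -0.00, -0.00, -5.31, 1.00 ,
12.38, -7.37, -3.26, -0.00, -0.00, -5.79, 1.00 ,
13.04, -8.29, -3.26, -0.00, -0.00, -6.28, 1.00 ,
13.65, -9.25, -3.26, -0.00, -0.00, -6.76, 1.00 ,
14.18, -10.22, -3.26, -0.00, -0.00, -7.24, 1.00 ,
14.65, -11.22, -3.26, -0.00, -0.00, -7.73, 1.00 ,
15.05, -12.23, -3.26, -0.00, -0.00, -8.21, 1.00 ,
15.38, -13.25, -3.26, -0.00, -0.00, -8.69, 1.00 ,
15.64, -14.27, -3.26, -0.00, -0.00, -9.17, 1.00 ,
15.84, -15.30, -3.26, -0.00, -0.00, -9.66, 1.00 ,
15.98, -16.32, -3.26, -0.00, -0.00, -10.14, 1.00 ,
16.04, -17.34, -3.25, -0.00, -0.00, -10.62, 1.00 ,
16.05, -18.35, -3.25, -0.00, -0.00, -11.11, 1.00 ,
15.99, -19.34, -3.25, -0.00, -0.00, -11.59, 1.00 ,
```

View pics/collar.png

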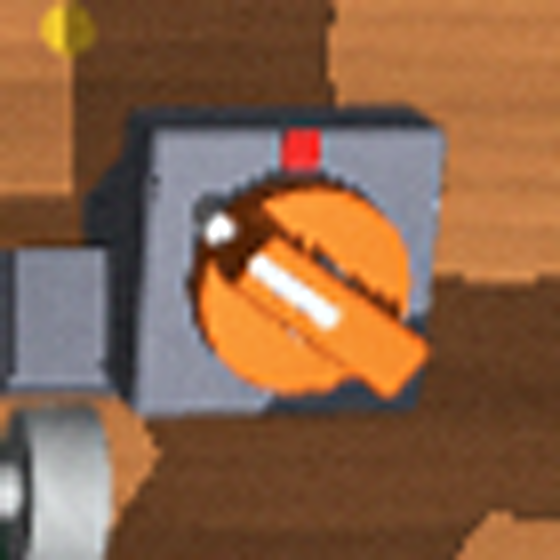

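Top crop: pointer dot at (217,228), red mark at (300,150), so the pointer is about 50–55° anticlockwise of uphill. Moving over to the crank.

step_arm:
  rows: [1.29,-0.27,-1,0,0,-0.48,1,2.53,-0.61,-2,0,0,-0.97,1,3.73,-1.02,-3,0,0,-1.45,1,4.9,-1.5,-3.26,0,0,-1.93,1,6.02,-2.05,-3.26,0,0,-2.41,1,7.09,-2.66,-3.26,0,0,-2.9,1,8.12,-3.32,-3.26,0,0,-3.38,1,9.09,-4.04,-3.26,0,0,-3.86,1,10,-4.81,-3.26,0,0,-4.35,1,10.85,-5.62,-3.26,0,0,-4.83,1,11.65,-6.48,-3.26,0,0,-5.31,1,12.38,-7.37,-3.26,0,0,-5.79,1]

```text
t: 3.15
ee_pos: [0.4973, -0.2728, 0.3402]
orientation: [180.0, -0.0, 55.1]
wrist_force: [1.2, -0.0, 0.3]
width: 0.0859
```

```bash
python3 - <<'E'
from h import *
t,o=cur(); print(t,o.as_euler("xyz",degrees=True)); e=o.as_euler("xyz",degrees=True)
p=np.load("stand.npy"); g=W(p,np.array([-.075*np.sin(1.05),.165,.17+.075*np.cos(1.05)]))
yaw=np.degrees(p[2])+90
N=12; a0=np.arctan2(t[1],t[0]); r0=np.hypot(*t[:2])
for k in range(1,N+1):
    a=k/N; az=a0+a*(np.arctan2(g[1],g[0])-a0); rad=r0+a*(np.hypot(*g[:2])-r0)
    rows([((rad*np.cos(az),rad*np.sin(az),.34-.05*max(0,(k-9)/3)),Ro.from_euler("xyz",[180,0,e[2]+a*(yaw-e[2])],degrees=True))],t,o,1)
E
```

```text
[ 0.49728977 -0.27281186  0.34018483] [ 1.79973576e+02 -1.91993990e-02  5.50655866e+01]
1.07, -0.38, 0.01, 0.00, -0.00, -0.48, 1.00 ,
2.10, -0.82, 0.01, 0.00, -0.00, -0.96, 1.00 ,
3.09, -1.31, 0.01, 0.00, -0.00, -1.44, 1.00 ,
4.04, -1.86, 0.01, 0.00, -0.00, -1.92, 1.00 ,
4.94, -2.46, 0.01, 0.00, -0.00, -2.40, 1.00 ,
5.79, -3.11, 0.01, 0.00, -0.00, -2.88, 1.00 ,
6.58, -3.80, 0.01, 0.00, -0.00, -3.37, 1.00 ,
7.33, -4.52, 0.01, 0.00, -0.00, -3.85, 1.00 ,
8.02, -5.28, 0.01, 0.01, -0.00, -4.33, 1.00 ,
8.65, -6.08, 0.56, 0.01, -0.00, -4.81, 1.00 ,
9.23, -6.90, 1.12, 0.01, -0.00, -5.29, 1.00 ,
9.74, -7.74, 1.67, 0.01, -0.00, -5.77, 1.00 ,
```

step_arm:
  rows: [1.07,-0.38,0,0,0,-0.48,1,2.1,-0.82,0,0,0,-0.96,1,3.09,-1.31,0,0,0,-1.44,1,4.04,-1.86,0,0,0,-1.92,1,4.94,-2.46,0,0,0,-2.4,1,5.79,-3.11,0,0,0,-2.88,1,6.58,-3.8,0,0,0,-3.37,1,7.33,-4.52,0,0,0,-3.85,1,8.02,-5.28,0,0,0,-4.33,1,8.65,-6.08,0.56,0,0,-4.81,1,9.23,-6.9,1.12,0,0,-5.29,1,9.74,-7.74,1.67,0,0,-5.77,1]

```text
t: 4.15
ee_pos: [0.4743, 0.0995, 0.2899]
orientation: [179.9, -0.0, 89.7]
wrist_force: [-0.0, 0.2, -0.8]
width: 0.0856
```

```bash
python3 - <<'E'
from h import *
t,o=cur(); print(t,o.as_euler("xyz",degrees=True))
im=ctrl.get_image("wrist"); cv2.imwrite("pics/w1.png",im)
p=np.load("stand.npy"); g=W(p,np.array([-.075*np.sin(1.05),.165,.17+.075*np.cos(1.05)]))
print(g,proj("wrist",g))
for f in (ctrl.pinpoint,ctrl.trace):
  for r in f("wrist","crank_grip")[:2]: print(r["conf"],r["point"],atz("wrist",r["point"],.207))
rows([(g-[0,0,.008],Ro.from_euler("xyz",[180,0,90+np.degrees(p[2])],degrees=True))],t,o,1)
E
```

```text
[0.47426452 0.09953612 0.28993476] [ 1.79891366e+02 -3.45026370e-02  8.96625187e+01]
[0.47429367 0.09977514 0.20731783] [325.03044962 219.06289012]
0.71 [318.5, 214.8] [0.47072382 0.09983838 0.207     ]
0.88 [359.5, 285.0] [0.50916076 0.0306316  0.207     ]
0.01, -0.00, 3.02, 0.02, -0.01, -0.00, 1.00 ,
```

View pics/w1.png

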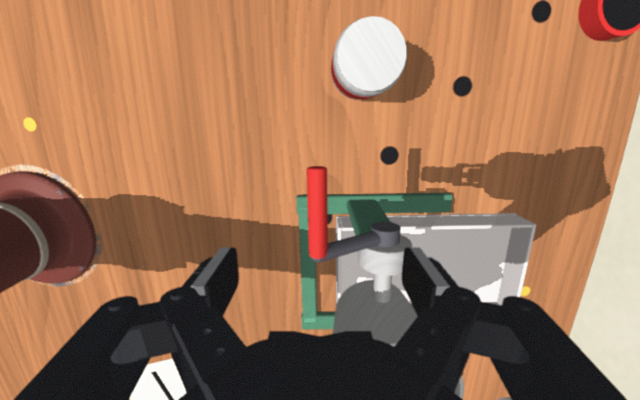

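Wrist picture: red bar runs from (317,170) to (317,258), midway between the jaws (about 3 mm left of the predicted column). Descend and grip.

step_arm:
  rows: [0,-0.1,1,0,0,0,1,0,-0.1,2,0,0,0,1,0,-0.1,2.6,0,0,0,1,0,-0.1,3.02,0,0,0,1,0,-0.1,3.02,0,0,0,0.2,0,-0.1,3.02,0,0,0,0,0,-0.1,3.02,0,0,0,0,0,-0.1,3.02,0,0,0,0,0,-0.1,3.02,0,0,0,0,0,-0.1,3.02,0,0,0,0]
  grip_force: 40

```text
t: 5.13
ee_pos: [0.4724, 0.098, 0.2004]
orientation: [179.8, -0.0, 89.5]
wrist_force: [-1.2, -0.6, 4.0]
width: 0.0146
```

```bash
cat > swing.py <<'E'
from h import *
import sys
# arc rows: from pot angle a to b in n rows, relative to the arc start pose
a,b,n=float(sys.argv[1]),float(sys.argv[2]),int(sys.argv[3])
f=lambda q:np.array([.075*np.sin(q-1.05),.075*np.cos(q-1.05)])
for k in range(1,n+1):
    d=(f(a+(b-a)*k/n)-f(a))/.03; print(f"0, {d[0]:.2f}, {-d[1]:.2f}, 0, 0, 0, 0,",end=" ")
print()
s=ctrl.read_state(); print({k:np.round(s[k],3) for k in("ee_pos","orientation","wrist_force","width","joint_positions")})
E
python3 swing.py 0 .3 4; python3 swing.py 0 1.1 12
```

```text
0, 0.10, -0.16, 0, 0, 0, 0, 0, 0.21, -0.31, 0, 0, 0, 0, 0, 0.33, -0.45, 0, 0, 0, 0, 0, 0.46, -0.59, 0, 0, 0, 0, 
{'ee_pos': array([0.472, 0.098, 0.2  ]), 'orientation': array([ 1.7984e+02, -1.6000e-02,  8.9524e+01]), 'wrist_force': array([-1.195, -0.577,  3.971]), 'width': np.float64(0.015), 'joint_positions': array([  3.799,  25.309, -25.596, 111.289,  14.827,  46.424, -30.404])}
0, 0.12, -0.19, 0, 0, 0, 0, 0, 0.26, -0.37, 0, 0, 0, 0, 0, 0.42, -0.54, 0, 0, 0, 0, 0, 0.59, -0.69, 0, 0, 0, 0, 0, 0.77, -0.83, 0, 0, 0, 0, 0, 0.97, -0.95, 0, 0, 0, 0, 0, 1.18, -1.05, 0, 0, 0, 0, 0, 1.39, -1.13, 0, 0, 0, 0, 0, 1.61, -1.19, 0, 0, 0, 0, 0, 1.84, -1.23, 0, 0, 0, 0, 0, 2.06, -1.25, 0, 0, 0, 0, 0, 2.29, -1.25, 0, 0, 0, 0, 
{'ee_pos': array([0.472, 0.098, 0.2  ]), 'orientation': array([ 1.7984e+02, -1.6000e-02,  8.9524e+01]), 'wrist_force': array([-1.195, -0.577,  3.971]), 'width': np.float64(0.015), 'joint_positions': array([  3.799,  25.309, -25.596, 111.289,  14.827,  46.424, -30.404])}
```

step_arm:
  rows: [0,0.12,-0.19,0,0,0,0,0,0.26,-0.37,0,0,0,0,0,0.42,-0.54,0,0,0,0,0,0.59,-0.69,0,0,0,0,0,0.77,-0.83,0,0,0,0,0,0.97,-0.95,0,0,0,0,0,1.18,-1.05,0,0,0,0,0,1.39,-1.13,0,0,0,0,0,1.61,-1.19,0,0,0,0,0,1.84,-1.23,0,0,0,0,0,2.06,-1.25,0,0,0,0,0,2.29,-1.25,0,0,0,0]

```text
t: 6.13
ee_pos: [0.5356, 0.0987, 0.2399]
orientation: [-179.5, 0.1, 89.6]
wrist_force: [-13.0, 0.2, 14.5]
width: 0.0147
```

```bash
python3 swing.py 1.1 2.38 12
```

```text
0, 0.27, 0.03, 0, 0, 0, 0, 0, 0.53, 0.08, 0, 0, 0, 0, 0, 0.78, 0.17, 0, 0, 0, 0, 0, 1.02, 0.28, 0, 0, 0, 0, 0, 1.25, 0.41, 0, 0, 0, 0, 0, 1.47, 0.57, 0, 0, 0, 0, 0, 1.66, 0.75, 0, 0, 0, 0, 0, 1.84, 0.95, 0, 0, 0, 0, 0, 1.99, 1.17, 0, 0, 0, 0, 0, 2.12, 1.40, 0, 0, 0, 0, 0, 2.23, 1.65, 0, 0, 0, 0, 0, 2.30, 1.90, 0, 0, 0, 0, 
{'ee_pos': array([0.536, 0.099, 0.24 ]), 'orientation': array([-1.79479e+02,  8.60000e-02,  8.96420e+01]), 'wrist_force': array([-13.02 ,   0.191,  14.505]), 'width': np.float64(0.015), 'joint_positions': array([  4.31 ,  28.066, -25.782,  98.474,  13.982,  57.201, -26.924])}
```

step_arm:
  rows: [0,0.3,0.0,0,0,0,0,0,0.55,0.02,0,0,0,0,0,0.8,0.1,0,0,0,0,0,1.04,0.2,0,0,0,0,0,1.27,0.33,0,0,0,0,0,1.49,0.49,0,0,0,0,0,1.68,0.67,0,0,0,0,0,1.86,0.87,0,0,0,0,0,2.02,1.1,0,0,0,0,0,2.15,1.35,0,0,0,0,0,2.25,1.6,0,0,0,0,0,2.32,1.86,0,0,0,0]

```text
t: 7.13
ee_pos: [0.6084, 0.0992, 0.1839]
orientation: [-179.8, -0.1, 89.6]
wrist_force: [-6.9, 2.4, 7.7]
width: 0.0144
```

step_arm:
  rows: [0,0.02,0.1,0,0,0,0,0,0.02,0.2,0,0,0,0,0,0.02,0.2,0,0,0,0,0,0.02,0.2,0,0,0,0,0,0.02,0.2,0,0,0,0,0,0.02,0.2,0,0,0,0]

```text
t: 7.63
ee_pos: [0.6099, 0.0993, 0.1785]
orientation: [-180.0, -0.1, 89.6]
wrist_force: [-4.6, 1.9, 7.7]
width: 0.0149
```

```bash
python3 - <<'E'
from h import *
a=ctrl.get_image("scene");b=ctrl.get_image("top")
for c in("scene","top"):
  for i in range(5):
    print(c,i,[(np.round(r["point"]),round(r["conf"],2)) for r in ctrl.pinpoint(c,f"stone{i}")[:2]])
s=lambda im,x,y:cv2.resize(im[y:y+130,x:x+170],None,fx=4,fy=4,interpolation=cv2.INTER_CUBIC)
cv2.imwrite("pics/t2.png",cv2.resize(np.vstack([s(a,240,160),s(b,260,110)]),None,fx=.57,fy=.57))
p=np.load("stand.npy"); t,_=cur(); q=np.array([t[0]-p[0],t[2]+.008-.17]); print(t,np.hypot(*q),np.arctan2(q[0],q[1])+1.05)
E
python3 swing.py 2.36 1.2 12
```

```text
scene 0 [(array([324., 252.]), 0.63), (array([341., 256.]), 0.5)]
scene 1 [(array([324., 252.]), 0.63), (array([341., 256.]), 0.5)]
scene 2 [(array([324., 252.]), 0.63), (array([341., 256.]), 0.5)]
scene 3 [(array([324., 252.]), 0.63), (array([341., 256.]), 0.5)]
scene 4 [(array([324., 252.]), 0.63), (array([341., 256.]), 0.5)]
top 0 [(array([327., 166.]), 0.6), (array([350., 161.]), 0.59)]
top 1 [(array([327., 166.]), 0.6), (array([350., 161.]), 0.59)]
top 2 [(array([327., 166.]), 0.6), (array([350., 161.]), 0.59)]
top 3 [(array([327., 166.]), 0.6), (array([350., 161.]), 0.59)]
top 4 [(array([327., 166.]), 0.6), (array([350., 161.]), 0.59)]
[0.60990102 0.09921271 0.17853569] 0.07335380084867735 2.3934183590960307
0, -0.07, -0.23, 0, 0, 0, 0, 0, -0.17, -0.45, 0, 0, 0, 0, 0, -0.29, -0.66, 0, 0, 0, 0, 0, -0.42, -0.86, 0, 0, 0, 0, 0, -0.58, -1.05, 0, 0, 0, 0, 0, -0.75, -1.22, 0, 0, 0, 0, 0, -0.94, -1.37, 0, 0, 0, 0, 0, -1.14, -1.50, 0, 0, 0, 0, 0, -1.35, -1.62, 0, 0, 0, 0, 0, -1.57, -1.71, 0, 0, 0, 0, 0, -1.81, -1.78, 0, 0, 0, 0, 0, -2.04, -1.83, 0, 0, 0, 0, 
{'ee_pos': array([0.61 , 0.099, 0.179]), 'orientation': array([-1.79984e+02, -1.38000e-01,  8.96150e+01]), 'wrist_force': array([-4.986,  1.41 ,  7.22 ]), 'width': np.float64(0.015), 'joint_positions': array([  2.733,  37.707, -23.517,  91.256,  17.242,  54.639, -26.826])}
```

View pics/t2.png

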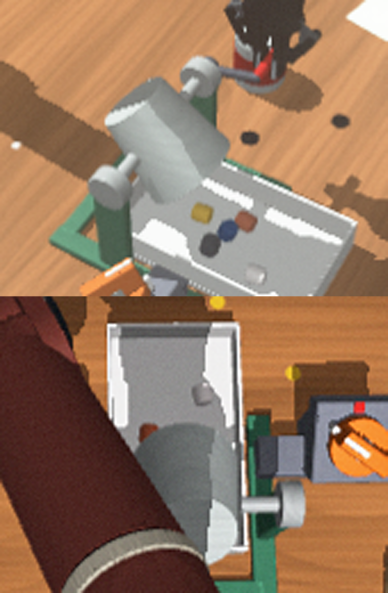

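All five stones (yellow, blue, terracotta, grey, white) lie in the tray. Swinging back.

step_arm:
  rows: [0,-0.07,-0.3,0,0,0,0,0,-0.17,-0.54,0,0,0,0,0,-0.29,-0.76,0,0,0,0,0,-0.42,-0.96,0,0,0,0,0,-0.58,-1.15,0,0,0,0,0,-0.75,-1.32,0,0,0,0,0,-0.94,-1.47,0,0,0,0,0,-1.14,-1.6,0,0,0,0,0,-1.35,-1.72,0,0,0,0,0,-1.57,-1.81,0,0,0,0,0,-1.81,-1.88,0,0,0,0,0,-2.04,-1.93,0,0,0,0]

```text
t: 9.23
ee_pos: [0.5585, 0.0988, 0.2384]
orientation: [178.6, -0.3, 89.5]
wrist_force: [11.3, 3.0, -0.0]
width: 0.0147
```

```bash
python3 swing.py 1.2 -0.03 12
```

```text
0, -0.25, -0.03, 0, 0, 0, 0, 0, -0.51, -0.02, 0, 0, 0, 0, 0, -0.77, 0.00, 0, 0, 0, 0, 0, -1.02, 0.06, 0, 0, 0, 0, 0, -1.26, 0.13, 0, 0, 0, 0, 0, -1.49, 0.24, 0, 0, 0, 0, 0, -1.72, 0.36, 0, 0, 0, 0, 0, -1.93, 0.51, 0, 0, 0, 0, 0, -2.12, 0.68, 0, 0, 0, 0, 0, -2.29, 0.87, 0, 0, 0, 0, 0, -2.45, 1.07, 0, 0, 0, 0, 0, -2.58, 1.29, 0, 0, 0, 0, 
{'ee_pos': array([0.558, 0.099, 0.238]), 'orientation': array([178.576,  -0.324,  89.509]), 'wrist_force': array([11.338,  3.029, -0.015]), 'width': np.float64(0.015), 'joint_positions': array([  4.216,  29.192, -25.366,  96.691,  14.788,  55.938, -26.861])}
```

step_arm:
  rows: [0,-0.25,-0.03,0,0,0,0,0,-0.51,-0.02,0,0,0,0,0,-0.77,0,0,0,0,0,0,-1.02,0.06,0,0,0,0,0,-1.26,0.13,0,0,0,0,0,-1.49,0.24,0,0,0,0,0,-1.72,0.36,0,0,0,0,0,-1.93,0.51,0,0,0,0,0,-2.12,0.68,0,0,0,0,0,-2.29,0.87,0,0,0,0,0,-2.45,1.07,0,0,0,0,0,-2.58,1.29,0,0,0,0]

```text
t: 10.23
ee_pos: [0.4739, 0.0981, 0.199]
orientation: [179.5, 0.1, 89.5]
wrist_force: [-6.1, 0.7, 16.1]
width: 0.0142
```

step_arm:
  rows: [0,-0.06,0.1,0,0,0,0,0,-0.1,0.18,0,0,0,0,0,-0.1,0.18,0,0,0,0,0,-0.1,0.18,0,0,0,0,0,-0.1,0.18,0,0,0,0]

```text
t: 10.65
ee_pos: [0.4726, 0.0981, 0.1962]
orientation: [179.3, 0.1, 89.5]
wrist_force: [-8.7, -3.3, 33.7]
width: 0.0141
```

step_arm:
  rows: [0,0.05,-0.15,0,0,0,0,0,0.05,-0.15,0,0,0,0.6,0,0.05,-0.15,0,0,0,1,0,0.05,-0.15,0,0,0,1,0,0.05,-0.15,0,0,0,1,0,0.05,-0.15,0,0,0,1,0,0.05,-1,0,0,0,1,0,0.05,-2,0,0,0,1,0,0.05,-3,0,0,0,1,0,0.05,-4,0,0,0,1,0,0.05,-4.9,0,0,0,1]

```text
t: 11.57
ee_pos: [0.4703, 0.098, 0.3374]
orientation: [180.0, -0.0, 89.5]
wrist_force: [1.2, -0.8, 0.6]
width: 0.0853
```

```bash
python3 - <<'E'
from h import *
s=ctrl.read_state(); print(s["t"],s["width"],s["joint_positions"].round(1))
a=ctrl.get_image("scene"); b=ctrl.get_image("top")
M={n:v for n,v in {"pot_mouth":(0,0,.24),"crank_grip":(-.075*np.sin(1.05),.165,.17+.075*np.cos(1.05))}.items()}
p=np.load("stand.npy")
for c in("scene","top"):
  for n in M: print(c,n,proj(c,W(p,np.array(M[n]))).round(1),[(np.round(r["point"],1),r["conf"]) for r in ctrl.pinpoint(c,n)[:1]])
s=lambda im,x,y:cv2.resize(im[y:y+130,x:x+170],None,fx=4,fy=4,interpolation=cv2.INTER_CUBIC)
cv2.imwrite("pics/t3.png",cv2.resize(np.vstack([s(a,240,150),s(b,270,130)]),None,fx=.57,fy=.57))
t,o=cur(); e=o.as_euler("xyz",degrees=True)
# collar approach: stand-off 120 mm, grip bar angle unknown -> look first; tool above the face
n=np.array([-.479,0,.878]);n=Ro.from_rotvec([0,0,p[2]]).apply(n); u=Ro.from_rotvec([0,0,p[2]]).apply([.878,0,.479])
lf=W(p,np.array([.08,-.205,.105]))
z=-n; x0=None
for phi in (-120,-90,-60,-30,0,30,60,90,120):
    # tool y (jaw) at phi clockwise-from... jaw dir = rotate uphill about n
    y=Ro.from_rotvec(n*np.radians(phi)).apply(u); x=np.cross(y,z); R=Ro.from_matrix(np.c_[x,y,z]); print(phi,(o.inv()*R).magnitude()*57.3)
E
```

```text
11.5667 0.08534850853655276 [  7.   16.7 -28.5  99.1   8.6  66.4 -24.4]
scene pot_mouth [308.1 200.1] [(array([305.8, 204.3]), 0.87)]
scene crank_grip [319.4 166.1] [(array([319.3, 167.6]), 0.93)]
top pot_mouth [346.3 196.9] [(array([343. , 196.2]), 0.72)]
top crank_grip [273.9 227.1] []
-120 121.94643615205672
-90 93.42045474723186
-60 65.84473824362607
-30 41.253328945884455
0 28.804344097268185
30 41.47455411170868
60 66.12193386052607
90 93.71334805984003
120 122.24518573746234
```

View pics/t3.png

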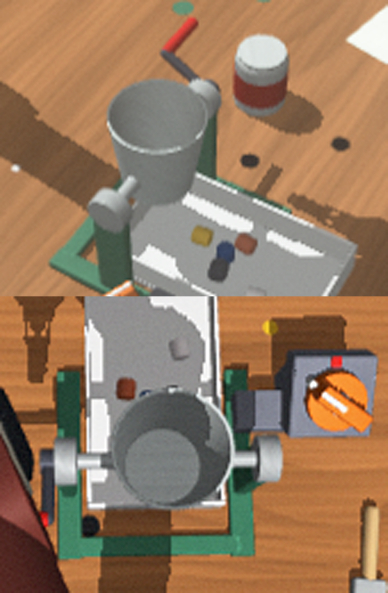

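Pot is upright and empty, with the crank back at its start pose and stones in the tray; collar unmoved. Now go to a stand-off in front of the lock face.

```bash
cat >> h.py <<'E'
p=np.load("stand.npy"); Q=Ro.from_rotvec([0,0,p[2]])
n=Q.apply([-.479,0,.878]);u=Q.apply([.878,0,.479]); n/=np.linalg.norm(n); u/=np.linalg.norm(u); lf=W(p,np.array([.08,-.205,.105]))
def face(phi,dist,off=np.zeros(3)): # jaw direction phi deg about n from uphill, grasp point dist off face
    y=Ro.from_rotvec(n*np.radians(phi)).apply(u); R=Ro.from_matrix(np.c_[np.cross(y,-n),y,-n])
    return lf+off+n*(dist-.008),R
E
python3 - <<'E'
from h import *
t,o=cur(); P,R=face(-38,.2); print(P)
w=(o.inv()*R).as_rotvec()
wp=[]
for k in range(1,13):
    a=k/12; q=t+a*(P-t); q[2]=max(P[2],.337) if k<10 else P[2]+(.337-P[2])*(12-k)/3
    wp.append((q,o*Ro.from_rotvec(w*a)))
rows(wp,t,o,.6)
E
```

```text
[ 0.52534667 -0.27051338  0.27354861]
-1.02, 0.16, -0.09, -0.38, 0.13, 0.51, 0.60 ,
-2.04, 0.33, -0.09, -0.77, 0.27, 1.03, 0.60 ,
-3.06, 0.49, -0.09, -1.15, 0.40, 1.54, 0.60 ,
-4.08, 0.66, -0.08, -1.54, 0.54, 2.06, 0.60 ,
-5.11, 0.82, -0.08, -1.92, 0.67, 2.57, 0.60 ,
-6.13, 0.98, -0.08, -2.31, 0.80, 3.09, 0.60 ,
-7.15, 1.15, -0.08, -2.69, 0.94, 3.60, 0.60 ,
-8.17, 1.31, -0.08, -3.08, 1.07, 4.11, 0.60 ,
-9.19, 1.47, -0.08, -3.46, 1.20, 4.63, 0.60 ,
-10.21, 1.64, 0.62, -3.85, 1.34, 5.14, 0.60 ,
-11.23, 1.81, 1.33, -4.23, 1.47, 5.66, 0.60 ,
-12.25, 1.97, 2.03, -4.62, 1.61, 6.17, 0.60 ,
```

step_arm:
  rows: [-1.02,0.16,-0.09,-0.38,0.13,0.51,0.6,-2.04,0.33,-0.09,-0.77,0.27,1.03,0.6,-3.06,0.49,-0.09,-1.15,0.4,1.54,0.6,-4.08,0.66,-0.08,-1.54,0.54,2.06,0.6,-5.11,0.82,-0.08,-1.92,0.67,2.57,0.6,-6.13,0.98,-0.08,-2.31,0.8,3.09,0.6,-7.15,1.15,-0.08,-2.69,0.94,3.6,0.6,-8.17,1.31,-0.08,-3.08,1.07,4.11,0.6,-9.19,1.47,-0.08,-3.46,1.2,4.63,0.6,-10.21,1.64,0.62,-3.85,1.34,5.14,0.6,-11.23,1.81,1.33,-4.23,1.47,5.66,0.6,-12.25,1.97,2.03,-4.62,1.61,6.17,0.6]

```text
t: 12.87
ee_pos: [0.5255, -0.2713, 0.2729]
orientation: [156.6, -17.4, 55.1]
wrist_force: [0.9, 0.4, 0.8]
width: 0.0513
```

```bash
python3 - <<'E'
from h import *
s=ctrl.read_state(); print(s["joint_positions"].round(0))
t,o=cur(); P,R=face(-38,.2); print(t-P,(o.inv()*R).magnitude()*57.3)
im=ctrl.get_image("wrist"); cv2.imwrite("pics/w4.png",im)
def onface(px,d):
    O,D=ray("wrist",px); k=lf+n*d; return O+D*((k-O)@n)/(D@n)
v=np.cross(n,u) # anticlockwise 90 from uphill
for nm,d in(("collar_grip",.036),("lock_face",0),("locked_mark",0)):
    for r in ctrl.pinpoint("wrist",nm)[:2]:
        X=onface(r["point"],d); print(nm,r["conf"],np.round(r["point"]),"uphill %.4f side %.4f"%((X-lf)@u,(X-lf)@v))
print(proj("wrist",lf),proj("wrist",lf+n*.036),proj("wrist",lf+u*.043),proj("wrist",lf+n*.05))
hsv=cv2.cvtColor(im,cv2.COLOR_BGR2HSV)
m=(cv2.inRange(hsv,(8,150,120),(18,255,255))>0)
ys,xs=np.nonzero(m); print(len(xs),xs.mean(),ys.mean())
E
```

```text
[ 47.  21. -20. 110. -16.  26.   5.]
[ 0.0001954  -0.00075355 -0.00065613] 0.28331393814643696
collar_grip 0.78 [318. 186.] uphill -0.0040 side -0.0012
lock_face 0.61 [321. 175.] uphill 0.0033 side 0.0040
locked_mark 0.73 [352. 154.] uphill 0.0495 side 0.0039
[319.67785366 182.30847947] [319.5653399 189.7966339] [348.93863741 159.83713267] [319.51415795 193.20345482]
2687 318.72683289914403 179.95980647562337
```

View pics/w4.png

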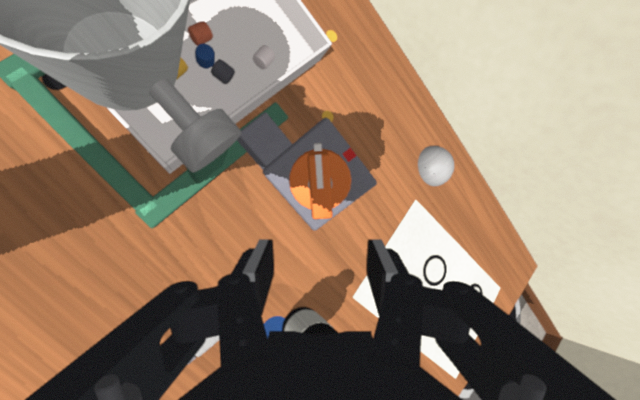

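```bash
cat > fit.py <<'E'
from h import *
from scipy.optimize import minimize
import sys
def fit(cam,im,th0,pt0=None):
    hsv=cv2.cvtColor(im,cv2.COLOR_BGR2HSV); m=cv2.inRange(hsv,(4,130,60),(20,255,255))
    c0=proj(cam,lf+n*.03); roi=np.zeros_like(m); cv2.circle(roi,tuple(int(v) for v in c0),50,255,-1)
    tr=ctrl.trace(cam,"collar"); reg=tr[0]["region"] if tr else m*0
    m=reg.astype(np.uint8)*255; v=np.cross(n,u); S=4
    M=cv2.resize(m,None,fx=S,fy=S,interpolation=cv2.INTER_LINEAR)>127
    def sil(q):
        du,dv,th=q[0]/1000,q[1]/1000,q[2]; c=lf+du*u+dv*v; a=np.cos(th)*u+np.sin(th)*v; b=np.cross(n,a)
        I=np.zeros(M.shape,np.uint8); hull=lambda P:cv2.convexHull(np.array([(proj(cam,x)+.5)*S-.5 for x in P],np.float32)).astype(np.int32)
        A=np.linspace(0,2*np.pi,48)
        cv2.fillConvexPoly(I,hull([c+.035*(np.cos(k)*u+np.sin(k)*v)+n*h for k in A for h in(.002,.02)]),1)
        cv2.fillConvexPoly(I,hull([c+i*.034*a+j*.011*b+n*h for i in(-1,1) for j in(-1,1) for h in(.018,.05)]),1); return I>0
    f=lambda q:1-(sil(q)&M).sum()/(sil(q)|M).sum()
    best=min((minimize(f,[0,0,t],method="Nelder-Mead",options=dict(initial_simplex=[[0,0,t],[4,0,t],[0,4,t],[0,0,t+.2]])) for t in th0),key=lambda r:r.fun)
    print(cam,"du,dv mm",best.x[:2].round(1),"theta deg",round(np.degrees(best.x[2]),1),"1-IoU",round(best.fun,3))
    return best.x
E
python3 - <<'E'
from fit import *
for cam in("wrist","top","scene"): fit(cam,ctrl.get_image(cam),(.7,.9,1.1))
im=ctrl.get_image("wrist"); v=np.cross(n,u)
g=im[135:220,290:350]; cv2.imwrite("pics/w5.png",cv2.resize(g,None,fx=8,fy=8,interpolation=cv2.INTER_CUBIC))
def onface(px,d):
    O,D=ray("wrist",px); k=lf+n*d; return O+D*((k-O)@n)/(D@n)
for a,b in (((317.5,157),(320.5,188)),((316.5,157),(321,188))):
    D=onface(a,.05)-onface(b,.05); print(np.degrees(np.arctan2(D@v,D@u)))
E
```

```text
Traceback (most recent call last):
  File "fit.py", line 17, in fit
    best=min((minimize(f,[0,0,t],method="Nelder-Mead",options=dict(initial_simplex=[[0,0,t],[4,0,t],[0,4,t],[0,0,t+.2]])) for t in th0),key=lambda r:r.fun)
  File "fit.py", line 17, in <genexpr>
    best=min((minimize(f,[0,0,t],method="Nelder-Mead",options=dict(initial_simplex=[[0,0,t],[4,0,t],[0,4,t],[0,0,t+.2]])) for t in th0),key=lambda r:r.fun)
              ~~~~~~~~^^^^^^^^^^^^^^^^^^^^^^^^^^^^^^^^^^^^^^^^^^^^^^^^^^^^^^^^^^^^^^^^^^^^^^^^^^^^^^^^^^^^^^^^^^^^^^^^^^^
  File "fit.py", line 16, in <lambda>
    f=lambda q:1-(sil(q)&M).sum()/(sil(q)|M).sum()
                  ~~~^^^
  File "fit.py", line 14, in sil
    cv2.fillConvexPoly(I,hull([c+.035*(np.cos(k)*u+np.sin(k)*v)+n*h for k in A for h in(.002,.02)]),1)
                         ~~~~^^^^^^^^^^^^^^^^^^^^^^^^^^^^^^^^^^^^^^^^^^^^^^^^^^^^^^^^^^^^^^^^^^^^^^
  File "fit.py", line 12, in <lambda>
    I=np.zeros(M.shape,np.uint8); hull=lambda P:cv2.convexHull(np.array([(proj(cam,x)+.5)*S-.5 for x in P],np.float32)).astype(np.int32)
                                                                          ~~~~^^^^^^^
  File "h.py", line 12, in proj
    c=ctrl.camera_info(cam); K=np.array(c["mtx"]);
ValueError: time passes only in moves, steps and waits
```

```bash
python3 - <<'E'
s=open("h.py").read(); s=s.replace('c=ctrl.camera_info(cam)','c=CI(cam)')
s=s.replace("def ray","import functools\nCI=functools.lru_cache(lambda cam:ctrl.camera_info(cam))\ndef ray",1); open("h.py","w").write(s)
E
python3 - <<'E'
from fit import *
im=ctrl.get_image("wrist"); v=np.cross(n,u)
g=im[135:220,290:350]; cv2.imwrite("pics/w5.png",cv2.resize(g,None,fx=7,fy=7,interpolation=cv2.INTER_CUBIC))
def onface(px,d):
    O,D=ray("wrist",px); k=lf+n*d; return O+D*((k-O)@n)/(D@n)
for a,b in (((317.5,157),(320.5,188)),((316.5,157),(321,188))):
    D=onface(a,.05)-onface(b,.05); print(np.degrees(np.arctan2(D@v,D@u)))
fit("wrist",im,(.7,.9,1.1))
for cam in("top","scene"): fit(cam,ctrl.get_image(cam),(.7,.9,1.1))
E
```

```text
57.56442905244686
60.24930081862801
wrist du,dv mm [6.2 3.7] theta deg 57.1 1-IoU 0.044
top du,dv mm [4.9 4.1] theta deg 53.0 1-IoU 0.084
scene du,dv mm [4.4 1.2] theta deg 62.3 1-IoU 0.07
```

View pics/w5.png

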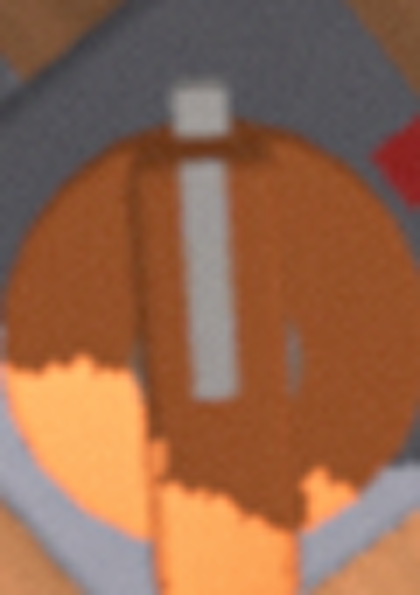

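```bash
python3 - <<'E'
from h import *
t,o=cur(); v=np.cross(n,u); off=.005*u+.0033*v
rows([face(-33,d,off) for d in (.175,.15,.125,.1,.08,.06,.044)],t,o,.6)
print(u,v,face(-33,.044,off)[0])
E
```

```text
0.10, 0.03, 0.88, 0.03, -0.04, -0.82, 0.60 ,
0.10, 0.03, 1.71, 0.03, -0.04, -0.82, 0.60 ,
0.10, 0.02, 2.54, 0.03, -0.04, -0.82, 0.60 ,
0.09, 0.02, 3.38, 0.03, -0.04, -0.82, 0.60 ,
0.09, 0.02, 4.04, 0.03, -0.04, -0.82, 0.60 ,
0.09, 0.02, 4.71, 0.03, -0.04, -0.82, 0.60 ,
0.09, 0.02, 5.24, 0.03, -0.04, -0.82, 0.60 ,
[ 0.87784389 -0.00486348  0.47892218] [0.00554018 0.99998465 0.        ] [ 0.60446489 -0.26765167  0.13899748]
```

step_arm:
  rows: [0.1,0.03,0.88,0.03,-0.04,-0.82,0.6,0.1,0.03,1.7,0.03,-0.04,-0.82,0.6,0.1,0.03,2.5,0.03,-0.04,-0.82,0.6,0.1,0.03,3.4,0.03,-0.04,-0.82,0.6,0.1,0.03,4,0.03,-0.04,-0.82,0.6,0.1,0.03,4.7,0.03,-0.04,-0.82,0.6,0.1,0.03,5.24,0.03,-0.04,-0.82,0.6,0.1,0.03,5.24,0.03,-0.04,-0.82,0.6]

```text
t: 14.13
ee_pos: [0.6045, -0.2668, 0.1356]
orientation: [155.8, -15.1, 59.9]
wrist_force: [-0.4, 0.5, 0.1]
width: 0.0515
```

step_arm:
  rows: [0,0,0,0,0,0,0.2,0,0,0,0,0,0,0.2,0,0,0,0,0,0,0.1,0,0,0,0,0,0,0,0,0,0,0,0,0,0,0,0,0,0,0,0,0]
  grip_force: 40

```text
t: 14.63
ee_pos: [0.6029, -0.2676, 0.1391]
orientation: [155.6, -15.1, 59.9]
wrist_force: [-5.6, 2.6, 4.7]
width: 0.0212
```

step_arm:
  rows: [0,0,0,0,0,0.8,0,0,0,0,0,0,1.6,0,0,0,0,0,0,2.4,0,0,0,0,0,0,3.2,0,0,0,0,0,0,4,0,0,0,0,0,0,4.8,0,0,0,0,0,0,5.6,0,0,0,0,0,0,6.4,0,0,0,0,0,0,7.2,0,0,0,0,0,0,8,0,0,0,0,0,0,8.8,0,0,0,0,0,0,9.4,0]

```text
t: 15.63
ee_pos: [0.6033, -0.2682, 0.1393]
orientation: [179.8, -28.5, 0.1]
wrist_force: [-6.2, 0.4, 4.5]
width: 0.0214
```

step_arm:
  rows: [0,0,0,0,0,0,0,0,0,0,0,0,0,0]

```text
t: 15.8
ee_pos: [0.6033, -0.2682, 0.1393]
orientation: [179.8, -28.5, 0.2]
wrist_force: [-5.1, 1.0, 4.5]
width: 0.0216
```

```bash
python3 - <<'E'
from fit import *
v=np.cross(n,u); t,o=cur(); y=o.as_matrix()[:,1]; print("jaw phi",np.degrees(np.arctan2(y@v,y@u)),"tilt",np.degrees(np.arccos(-o.as_matrix()[:,2]@n)))
s=ctrl.read_state(); print(s["joint_positions"].round(0),s["torque"].round(2),s["wrist_force"].round(1))
E
```

```text
jaw phi -89.53695304817948 tilt 0.10681786439067821
[ 33.  36.  -9. 109. -38.  12. -27.] [0.73 1.31 0.17] [-5.1  1.   4.5]
```

step_arm:
  rows: [0,0,0,0,0,0,0.5,0,0,0,0,0,0,0.5,0,0,0,0,0,0,0.5,0,0,0,0,0,0,0.5,0,0,-1,0,0,0,0.5,0,0,-2,0,0,0,0.5,0,0,-3,0,0,0,0.5,0,0,-4,0,0,0,0.5,0,0,-5,0,0,0,0.5,0,0,-5,0,0,0,0.5,0,0,-5,0,0,0,0.5]

```text
t: 16.72
ee_pos: [0.5331, -0.2687, 0.2726]
orientation: [179.5, -28.8, 0.3]
wrist_force: [0.1, 0.4, -0.4]
width: 0.0428
```

```bash
python3 - <<'E'
from fit import *
v=np.cross(n,u); im=ctrl.get_image("wrist")
def onface(px,d):
    O,D=ray("wrist",px); k=lf+n*d; return O+D*((k-O)@n)/(D@n)
q=fit("wrist",im,(-.2,0,.2))
r=ctrl.pinpoint("wrist","locked_mark"); print([ (x["conf"],x["point"],[(onface(x["point"],0)-lf)@a for a in(u,v)]) for x in r[:1]])
for cam in("top","scene"): fit(cam,ctrl.get_image(cam),(-.2,0,.2))
c=proj("wrist",lf).astype(int); x0,y0=c[0]-40,c[1]-45; print(x0,y0)
cv2.imwrite("pics/w6.png",cv2.resize(im[y0:y0+85,x0:x0+80],None,fx=7,fy=7,interpolation=cv2.INTER_CUBIC))
E
```

```text
wrist du,dv mm [4.5 4.3] theta deg 1.8 1-IoU 0.047
[(0.75, [320.2, 147.5], [np.float64(0.047633981819438835), np.float64(0.0024322190370655783)])]
top du,dv mm [4.4 4.5] theta deg -2.4 1-IoU 0.062
scene du,dv mm [5.3 1. ] theta deg -4.2 1-IoU 0.085
281 143
```

View pics/w6.png

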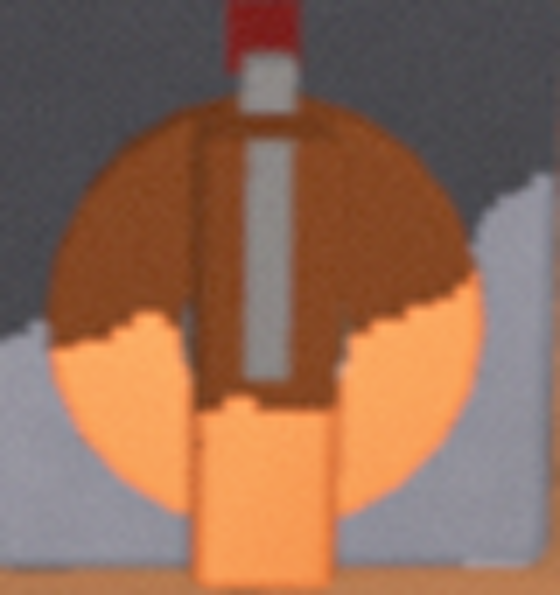

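Close-up: the pointer tip at (270,85) meets the red mark centred at (263,35), with the ring centre at about column 266. The pointer is within about 2° of the mark. I'll check the rest, then hand in.

```bash
python3 - <<'E'
from h import *
a=ctrl.get_image("scene")
for nm,z in(("ink",0),("paint",0),("brush",0),("pot_mouth",.24),("crank_grip",.207)): print(nm,[(np.round(r["point"],1),r["conf"]) for r in ctrl.pinpoint("scene",nm)[:1]])
print(ctrl.read_state()["t"])
cv2.imwrite("pics/end.png",a[130:380,150:450])
E
```

```text
ink [(array([220.8, 332.2]), 0.66)]
paint [(array([350.9, 193.2]), 0.92)]
brush [(array([221.1, 293.5]), 0.65)]
pot_mouth [(array([308.2, 202.4]), 0.88)]
crank_grip [(array([319.1, 167.1]), 0.6)]
17.3667
```

View pics/end.png

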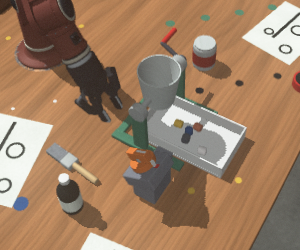

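The picture shows the pot upright, five stones in the tray, and the ink (70,193), paint (205,52) and brush (75,163) all in place, with the gripper clear.

```bash
python3 -c "from cell import ctrl; print(ctrl.hand_in())"
```

```text
the job is handed in; nothing more can be done
None
```

The job is done and handed in at about 17.4 s of the 59 s allowed; the hand-in gave no verdict.

- **Pot:** I swung it to its far stop with the crank bar, and all five stones dropped into the tray. I then swung it back until it pressed on the upright stop. The last picture shows it upright, with its crank back at the starting position.
- **Collar:** I gripped the bar, turned it about 57° clockwise, let go and backed off. In the close-up the pointer sits on the red mark, perhaps 1–2° past it.
- **Bystanders:** The ink bottle and paint can stand where they were. The network's brush point moved 5 pixels between pictures. I take that as detection noise, since the arm never came near the brush.

**Checks that disagreed:**
- **Collar angle:** The outline fits gave the bar as 1.8° short of the mark (wrist camera), 2.4° past it (top) and 4.2° past it (scene). The jaw's own angle said 0.5° short. I trusted the close-up and made no correction.
- **Collar position:** The fits also put the collar about 5 mm from where my fit of the stand predicted. I shifted the grasp to match, and it held.

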